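# Open the vegetable keeper's vent window one hole wider

## Robot

A 6-joint arm with a two-finger parallel gripper is mounted at the origin on a cart in front of the work surface, level with it; the furniture and walls round the work are solid. World frame = base frame: x ahead of the robot, y to its left, z up, the work surface at z = 0. Lengths are in m, angles in rad, forces in N, time in s.
With the tool pointing down it reaches from about 0.225 to 0.725 m from the base axis. Payload 3.1 kg.
Tool frame: the origin (TCP) lies at the very end of the fingers, on their centre line; the grasp point (between the pads) lies arm.grip_point_offset behind it (arm.grip_point_offset is the distance from the TCP to the grasp point, in m); z points along the fingers, y is the line along which they close (so a half turn about z gives the same grasp; the last joint's range is limited). The gripper opens to 85 mm and grips with 20 to 120 N. Pads are 22 mm wide; open, the fingers measure 114 mm over their backs; the gripper's body (76 mm by 85 mm) begins 54 mm behind the grasp point. The pads swing forward as they close: fully open they stand 13 mm farther back than shut.
Start: joints at [-1.336, 0.048, 0.099, 1.622, 0, 1.443], TCP at [0.186, -0.491, 0.231] pointing down, gripper open.
Joint ranges: [-2.91, 2.91], [-0.99, 1.94], [-1.21, 1.42], [-2.12, 2.29], [-1.49, 1.47], [-3.14, 3.14]. Speed limits (rad/s): [2.79, 2.79, 3.14, 3.14, 3.14, 3.14].

## Interface

Orientations are given as a rotation vector (axis times angle).
In Python, from workcell import arm gives the robot as it stands.
- The arm moves only by the tool play_rows, never from a script. Its argument "targets" is a list of rows, each a list of 7 numbers: the turn, a rotation vector about the tool's x, y, z in rad, then the shift along the tool's x, y, z in cm, then the closure, from -1 (fully open) to 1 (shut), so that 0 is half open. A call has 1 to 12 rows; each row shifts and turns the commanded pose from where the row before left it, along the tool's axes as they then stand; what a row does not reach is not made up. A row lasts 1/12 s, in which the tool goes at most 41.7 mm and 7.16 degrees, less where a joint would pass 70% of its speed; a pose out of reach is approached as far as the arm can. A call is refused whole if a number of a shift passes 4.17 or a number of a turn 0.125, either way. A call with a gripper value outside its range is refused whole. The fingers move at their own pace and stop on an object; "squeeze" is the grip in N (left out, the last holds). Time passes only in rows, so rows that do not move let the fingers close. It gives the time, the measured TCP pose, the force, the opening and the grip force at its end, in the units of the state.
- arm.observe(): the state, without advancing time (a new reading comes with each control period).
- arm.camera(name): name is "scene" or "top" or "wrist"; returns the picture (400x640x3 uint8, red, green, blue); there is no depth.
- arm.camera_model(name): a dict with "K" (3x3 intrinsics, pixels), "world_from_camera" (4x4, takes a point from camera to world coordinates). Camera axes: x right, y up, looking along -z (the intrinsics and any distortion apply to the point x, -y, -z); pixel columns grow to the right and rows downward; lengths in m; the calibration is good to about 2 mm. A picture is of the moment at which its call begins: read the wrist's pose just before it. camera_model takes no time and is no camera call; for the wrist camera it gives the pose at the moment of the call.
- arm.hand_in(): hands the job in; it is judged then, once.
The state is a dict: "time_s": time; "joint_pos": joint angles; "joint_vel": joint speeds; "effort": joint torques, N m; "eef_pos": TCP position; "eef_rot": TCP orientation; "wrist_force": force on the tool from outside, world axes, zero at the start; "moment": the same for the moment, N m; "gripper_width": finger opening in m; "finger_force": force on a finger pad.
Only numpy, scipy, OpenCV 4.12 (cv2) and the standard library are available. Lean on these libraries where they do the work, as an engineer would, in place of code of your own. Each camera call takes 0.05 s, during which the arm holds its last target. There are 200 camera calls.

## Task

The little vent window of the wooden vegetable keeper is held ajar by its metal stay, whose middle hole sits over the upright pin on the board. Take the stay by its knob, lift it off the pin, draw the window open one hole wider and lower the hole nearest the window over the pin, so that the stay lies flat on the board again; then let go. Leave the food tin on the board standing where it is.

Things in the scene. Friction and masses are not known exactly. Their poses are not given: they have to be found in the camera images.
- stay: Loose flat aluminium bar, 215 x 40 x 8 mm, about 160 g, lying on the board. Origin: underside, centre of the hole nearest the window (the one wanted). x runs along the bar from the window to the knob, z up. Three 26 mm holes at x = 0, 40, 80 mm; the pin starts in the middle one. A 16 mm eye at x = -50 mm rides on a captive upright post of the window: it turns, tilts 15 degrees, rises up to 45 mm.
- knob (a point): Centre of the top of the stay's knob: an upright black cylinder, 24 mm diameter, 50 mm tall above the bar, on the bar's axis at x = 130 mm of the stay. Grip from above at any yaw. Drawing it from the window swings the window's upright hinge with hardly any force, and it stays where left; to bring the next hole to the pin the bar goes about 40 mm nearly straight along its own x.
- pin (a point): Foot of the fixed upright steel pin, on its axis, level with the board's top (16 mm above the worktop) on which the stay lies. z up. The pin is 10 mm thick, domed, 22 mm high: 14 mm stands out above the stay. The board reaches 250 mm out, towards the robot, from a fixed glazed wooden box 145 mm high and 220 mm wide; the window is in the box's front.
- tin: Bystander: an upright food tin, 57 mm diameter, 72 mm high, origin at the centre of its underside, standing on the board to the right of the stay, seen from the robot. Not to be disturbed.

How it is judged:
By the outcome, as a careful person would: the job done as asked, in the order asked, and still so for the second after the job is handed in, with the robot touching nothing.
It also fails if it takes over 40 s, if anything falls off the work surface, if the arm or the gripper's body presses on something with over 40 N, if the wrist force passes 120 N, or if a joint passes its speed limit or range.

## Working session

There is one attempt and no reset: what is moved stays moved. The work goes in short steps, Python scripts to look and compute and a tool call to move; the robot and the scene stay as the last step left them, time stands still between calls to the robot, and variables do not carry over. Pictures are saved under pics/ and viewed, at most 10 in all, crops included, and the job is handed in when it is done.

Besides the shell and the picture viewer there is one more tool, called by a JSON object that holds its "api" and its "payload", one argument or row to a line. play_rows: Moves the arm, as the interface text tells. Its arguments: {"type":"object","properties":{"targets":{"type":"array","items":{"type":"array","items":{"type":"number"}}},"squeeze":{"type":"number"}},"required":["targets"]}

```bash
mkdir -p pics; cat > h.py <<'E'
import numpy as np, cv2
from workcell import arm
def ray(name,u,v,z,M=None):
    M=M or arm.camera_model(name);K=np.array(M["K"]);T=np.array(M["world_from_camera"])
    d=np.linalg.inv(K)@[u,v,1];d=T[:3,:3]@[d[0],-d[1],-d[2]];o=T[:3,3]
    return o+d*(z-o[2])/d[2]
def proj(name,p,M=None):
    M=M or arm.camera_model(name);K=np.array(M["K"]);T=np.array(M["world_from_camera"])
    c=T[:3,:3].T@(np.array(p)-T[:3,3]);q=K@[c[0],-c[1],-c[2]];return q[:2]/q[2]
def snap(name,f,crop=None,s=1):
    im=arm.camera(name)[:,:,::-1];cv2.imwrite('pics/full_'+f,im)
    if crop: a,b,c,d=crop;im=im[b:d,a:c]
    cv2.imwrite('pics/'+f,cv2.resize(im,None,fx=s,fy=s,interpolation=cv2.INTER_CUBIC))
E
python3 - <<'E'
from h import *
for n in("scene","top"):
    snap(n,n+'1.png'); M=arm.camera_model(n); print({k:(np.round(v,3).tolist() if k in("K","world_from_camera") else v) for k,v in M.items()})
print(arm.observe(),arm.grip_point_offset)
E
```

```text
{'K': [[366.311, 0.0, 320.748], [0.0, 366.311, 202.659], [0.0, 0.0, 1.0]], 'world_from_camera': [[-0.902, 0.298, -0.312, 0.279], [-0.431, -0.612, 0.663, 0.455], [0.007, 0.733, 0.68, 0.667], [0.0, 0.0, 0.0, 1.0]]}
{'K': [[439.353, 0.0, 319.644], [0.0, 439.353, 198.088], [0.0, 0.0, 1.0]], 'world_from_camera': [[-0.001, 0.998, -0.068, 0.496], [-1.0, -0.001, 0.005, -0.083], [0.005, 0.068, 0.998, 0.941], [0.0, 0.0, 0.0, 1.0]]}
{'time_s': 0.1, 'joint_pos': array([-1.33580299e+00,  4.86714448e-02,  9.77531667e-02,  1.62200809e+00,
       -2.29939183e-05,  1.44297534e+00]), 'joint_vel': array([ 3.94697932e-04, -2.04720337e-03,  3.05038431e-03,  5.54736087e-04,
        5.07975071e-04, -4.74550584e-05]), 'effort': array([ 2.66957548e-03, -3.39851010e+01,  3.20936072e+01,  1.57957175e-02,
       -1.37475067e-04, -1.30124255e-05]), 'eef_pos': array([ 0.18616673, -0.49028973,  0.23023628]), 'eef_rot': array([-3.08795073e+00, -5.66403268e-01,  2.15127592e-04]), 'wrist_force': array([-0.6618066 , -0.35285787, -0.3660485 ]), 'moment': array([-0.01972995, -0.00610794, -0.0371822 ]), 'finger_force': 0.0, 'gripper_width': 0.08523859919116666} 0.0187
```

View pics/top1.png

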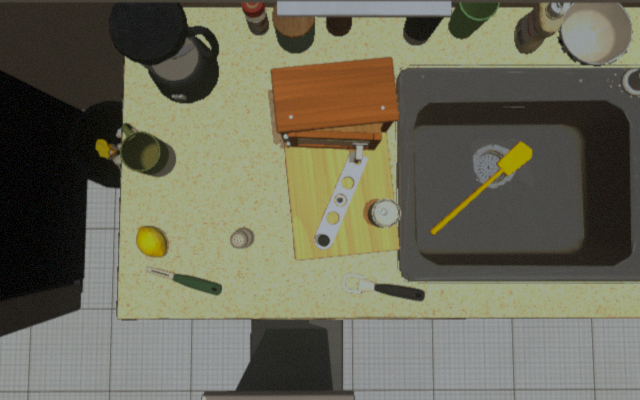

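View pics/scene1.png

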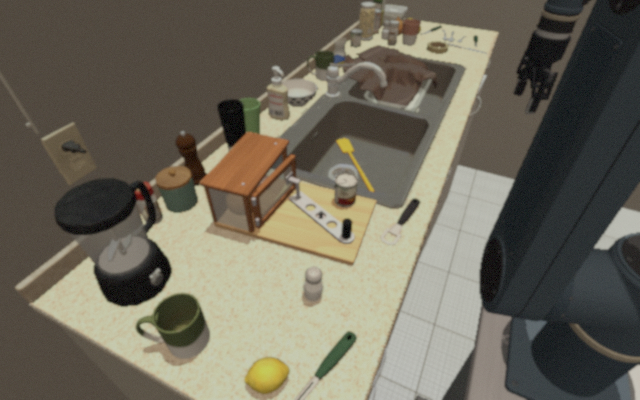

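The top view shows the knob at about (324,240), the holes at about (333,218), (340,200) with the pin, and (348,182), the window end at about (359,155), and the tin at (385,213). I'll measure these by masks and view a zoomed crop.

```bash
python3 - <<'E'
from h import *
im=cv2.imread('pics/full_top1.png')
x0,y0=280,120
c=im[y0:270,x0:410]
cv2.imwrite('pics/top1z.png',cv2.resize(c,None,fx=4,fy=4,interpolation=cv2.INTER_CUBIC))
g=c.max(2)
m=(g<60).astype(np.uint8); m[:105]=0
n,l,s,ce=cv2.connectedComponentsWithStats(m)
for i in range(1,n):
    if s[i,4]>15:print('dark',s[i],ce[i]+[x0,y0],ray('top',*(ce[i]+[x0,y0]),.074))
hsv=cv2.cvtColor(c,cv2.COLOR_BGR2HSV); m=((hsv[...,1]<60)&(hsv[...,2]>110)).astype(np.uint8)
n,l,s,ce=cv2.connectedComponentsWithStats(m)
for i in range(1,n):
    if s[i,4]>15:print('grey',s[i],ce[i]+[x0,y0])
for p,z in(((333,218),.024),((340,200),.034),((340,200),.024),((348,182),.024),((385,213),.088)):print(p,ray('top',*p,z))
M=arm.camera_model('wrist');T=np.array(M['world_from_camera']);o=arm.observe()
from scipy.spatial.transform import Rotation as R
Q=R.from_rotvec(o['eef_rot']).as_matrix();print(Q.round(3),(Q.T@(T[:3,3]-o['eef_pos'])).round(3),(Q.T@T[:3,:3]).round(2),M['K'])
E
```

```text
dark [ 39 115  10  11  82] [323.26829268 239.91463415] [ 0.47281692 -0.09439976  0.074     ]
grey [107   1  10  37 185] [392.49189189 139.60540541]
grey [ 3 14  5  5 18] [285.27777778 136.11111111]
grey [  34   23   54  107 1610] [341.60434783 195.67080745]
grey [110  40   7  17  73] [393.36986301 167.39726027]
grey [ 0 47  6  8 23] [283.2173913  170.39130435]
grey [  0  54  15  87 473] [285.38900634 217.74418605]
grey [ 92  59  29  49 705] [386.49078014 210.42836879]
grey [  6 101   5   5  16] [288.1875 222.875 ]
grey [  0 121  64  29 554] [308.72202166 262.61191336]
grey [ 63 130  56  20 706] [373.27053824 261.00991501]
(333, 218) [ 0.5169896  -0.11546076  0.024     ]
(340, 200) [ 0.55398149 -0.12971172  0.034     ]
(340, 200) [ 0.55461853 -0.13023049  0.024     ]
(348, 182) [ 0.59246354 -0.14718509  0.024     ]
(385, 213) [ 0.5251568  -0.21430774  0.088     ]
[[ 0.935  0.355 -0.001]
 [ 0.355 -0.935  0.002]
 [ 0.    -0.002 -1.   ]] [ 0.07   0.    -0.142] [[-0.    0.96  0.28]
 [ 1.    0.   -0.  ]
 [-0.    0.28 -0.96]] [[289.84051842   0.         318.57530358]
 [  0.         289.84051842 205.92743687]
 [  0.           0.           1.        ]]
```

View pics/top1z.png

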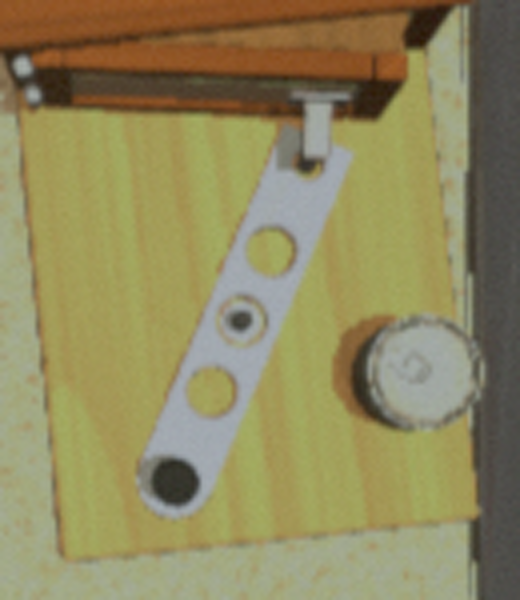

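The zoomed view shows the holes at zoom (271,250), (241,321) and (211,390) with the knob at (175,482). The pin stands in the middle hole. The hole spacing comes to 40 mm and the knob to x=130, as specified. I'm moving above the knob.

{"api": "play_rows", "payload": {
  "targets": [
    [0, 0, 0, 2.0, -1.3, 0, -1],
    [0, 0, 0, 3.4, -2.2, 0, -1],
    [0, 0, 0, 3.5, -2.3, 0, -1],
    [0, 0, 0, 3.5, -2.3, 0, -1],
    [0, 0, 0, 3.5, -2.3, 0, -1],
    [0, 0, 0, 3.5, -2.3, 0, -1],
    [0, 0, 0, 3.5, -2.3, 0, -1],
    [0, 0, 0, 3.5, -2.3, 0, -1],
    [0, 0, 0, 3.5, -2.3, 0, -1],
    [0, 0, 0, 3.5, -2.3, 0, -1],
    [0, 0, 0, 3.5, -2.3, 0, -1],
    [0, 0, 0, 3.0, -2.0, 0, -1]
  ]
}}

```text
time_s: 1.1
eef_pos: [0.466, -0.1033, 0.2309]
eef_rot: [-3.089, -0.568, 0.0]
wrist_force: [0.1, -0.9, 0.0]
gripper_width: 0.085
finger_force: 0.0
```

{"api": "play_rows", "payload": {
  "targets": [
    [0, 0, -0.1, 0, 0, 0, -1],
    [0, 0, -0.1, 0, 0, 1, -1],
    [0, 0, -0.1, 0, 0, 1, -1],
    [0, 0, -0.1, 0, 0, 1, -1],
    [0, 0, -0.1, 0, 0, 1, -1],
    [0, 0, -0.1, 0, 0, 1, -1],
    [0, 0, -0.1, 0, 0, 1, -1],
    [0, 0, -0.1, 0, 0, 1, -1],
    [0, 0, 0, 0, 0, 0, -1],
    [0, 0, 0, 0, 0, 0, -1],
    [0, 0, 0, 0, 0, 0, -1]
  ]
}}

```text
time_s: 2.02
eef_pos: [0.4653, -0.1059, 0.1616]
eef_rot: [2.627, 1.722, 0.0]
wrist_force: [0.1, 0.4, -0.7]
gripper_width: 0.0853
finger_force: 0.0
```

```bash
cat >> h.py <<'E'
from scipy.spatial.transform import Rotation as R
def tool(d):
    return (R.from_rotvec(arm.observe()['eef_rot']).as_matrix().T@np.array(d)*100).round(2)
E
python3 - <<'E'
from h import *
o=arm.observe();print(o['time_s'],o['eef_pos'],R.from_rotvec(o['eef_rot']).as_matrix().round(3),tool(np.array([.4725,-.0944,.034])-o['eef_pos']))
M=arm.camera_model('wrist');snap('wrist','w1.png')
im=cv2.imread('pics/full_w1.png')
m=(im.max(2)<50).astype(np.uint8)
n,l,s,ce=cv2.connectedComponentsWithStats(m)
for i in range(1,n):
    if s[i,4]>200:print(s[i],ce[i],ray('wrist',*ce[i],.074,M))
print(proj('wrist',[.4725,-.0944,.074],M),proj('wrist',[.4725,-.0944,.024],M))
E
```

```text
2.0167 [ 0.46525895 -0.10587646  0.16158524] [[ 0.399  0.917  0.   ]
 [ 0.917 -0.399 -0.   ]
 [-0.     0.    -1.   ]] [ 1.34  0.2  12.76]
[309 174  25  33 655] [321.05648855 190.05954198] [ 0.47389806 -0.0908771   0.074     ]
[    0   252   640   148 46929] [337.8687805  352.90445141] [ 0.42482234 -0.24535365  0.074     ]
[  0 262  30  43 330] [ 13.71212121 284.43939394] [ 0.1874012  -0.06058082  0.074     ]
[321.19687439 194.59189723] [320.74918454 182.3855482 ]
```

View pics/w1.png

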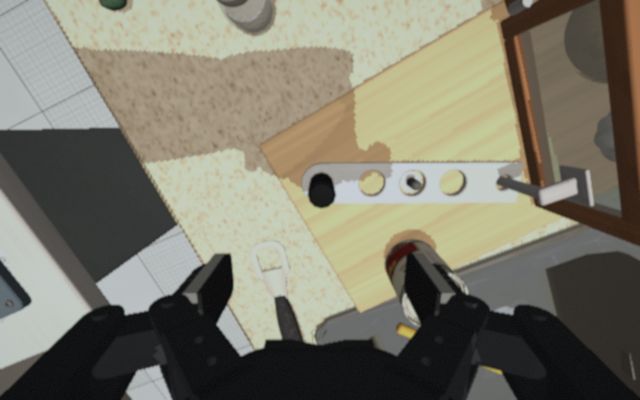

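The wrist view shows the knob top at about (322,190), the bar running right with the pin at about (413,183), and the tin clear. This agrees with the top-view estimate, so I'm descending and gripping.

{"api": "play_rows", "payload": {
  "targets": [
    [0, 0, 0, 1.4, 0.2, 0, -1],
    [0, 0, 0, 0, 0, 2, -1],
    [0, 0, 0, 0, 0, 2.5, -1],
    [0, 0, 0, 0, 0, 2.5, -1],
    [0, 0, 0, 0, 0, 2.5, -1],
    [0, 0, 0, 0, 0, 2.0, -1],
    [0, 0, 0, 0, 0, 1.1, -1],
    [0, 0, 0, 0, 0, 0, -1],
    [0, 0, 0, 0, 0, 0, -1]
  ]
}}

```text
time_s: 2.82
eef_pos: [0.4727, -0.0938, 0.0357]
eef_rot: [-2.626, -1.725, 0.0]
wrist_force: [-0.3, -0.7, 0.6]
gripper_width: 0.0853
finger_force: 0.0
```

{"api": "play_rows", "payload": {
  "targets": [
    [0, 0, 0, 0, 0, 0, 1],
    [0, 0, 0, 0, 0, 0, 1],
    [0, 0, 0, 0, 0, 0, 1],
    [0, 0, 0, 0, 0, 0, 1],
    [0, 0, 0, 0, 0, 0, 1],
    [0, 0, 0, 0, 0, 0, 1],
    [0, 0, 0, 0, 0, 0, 1],
    [0, 0, 0, 0, 0, 0, 1],
    [0, 0, 0, 0, 0, 0, 1],
    [0, 0, 0, 0, 0, 0, 1]
  ],
  "squeeze": 50
}}

```text
time_s: 3.65
eef_pos: [0.4732, -0.094, 0.0362]
eef_rot: [2.624, 1.725, 0.001]
wrist_force: [-0.6, 0.6, 5.5]
gripper_width: 0.0227
finger_force: 49.5
```

{"api": "play_rows", "payload": {
  "targets": [
    [0, 0, 0, 0, 0, -0.3, 1],
    [0, 0, 0, 0, 0, -0.5, 1],
    [0, 0, 0, 0, 0, -0.6, 1],
    [0, 0, 0, 0, 0, -0.6, 1],
    [0, 0, 0, 0, 0, -0.6, 1],
    [0, 0, 0, 0, 0, -0.4, 1],
    [0, 0, 0, 0, 0, -0.3, 1],
    [0, 0, 0, 0, 0, 0, 1],
    [0, 0, 0, 0, 0, 0, 1]
  ]
}}

```text
time_s: 4.4
eef_pos: [0.4728, -0.0939, 0.0686]
eef_rot: [2.625, 1.725, 0.0]
wrist_force: [-0.3, -0.4, -1.6]
gripper_width: 0.0226
finger_force: 49.0
```

```bash
python3 - <<'E'
from h import *
snap('scene','s2.png',(230,140,410,270),4)
snap('wrist','w2.png')
a=cv2.resize(cv2.imread('pics/s2.png'),(480,347));b=cv2.imread('pics/w2.png')[60:300,200:600]
b=cv2.resize(b,(400,240));c=np.zeros((590,480,3),np.uint8);c[:347]=a;c[350:590,:400]=b
cv2.imwrite('pics/c2.png',c)
E
```

```text
(no output)
```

View pics/c2.png

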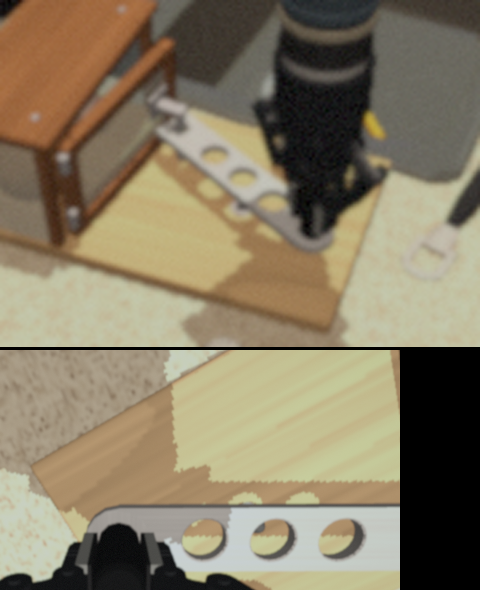

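The stay is lifted level and clear, with the pin visible under it in the scene view at about (238,207). I'll draw it 40 mm outward, which is tool −y, then measure.

{"api": "play_rows", "payload": {
  "targets": [
    [0, 0, 0, 0, -0.3, 0, 1],
    [0, 0, 0, 0, -0.6, 0, 1],
    [0, 0, 0, 0, -0.7, 0, 1],
    [0, 0, 0, 0, -0.7, 0, 1],
    [0, 0, 0, 0, -0.7, 0, 1],
    [0, 0, 0, 0, -0.6, 0, 1],
    [0, 0, 0, 0, -0.4, 0, 1],
    [0, 0, 0, 0, 0, 0, 1],
    [0, 0, 0, 0, 0, 0, 1]
  ]
}}

```text
time_s: 5.25
eef_pos: [0.4358, -0.0778, 0.0684]
eef_rot: [2.625, 1.725, 0.001]
wrist_force: [0.7, 0.7, -2.0]
gripper_width: 0.023
finger_force: 49.2
```

```bash
python3 - <<'E'
from h import *
o=arm.observe();M=arm.camera_model('wrist');snap('wrist','w3.png',(230,80,630,330),2)
im=cv2.imread('pics/full_w3.png');g=im
hsv=cv2.cvtColor(im,cv2.COLOR_BGR2HSV);m=((hsv[...,1]<60)&(hsv[...,2]>90)).astype(np.uint8)*255
cs,h=cv2.findContours(m,cv2.RETR_CCOMP,cv2.CHAIN_APPROX_NONE)
z=.024+o['eef_pos'][2]-.0362
for c,hh in zip(cs,h[0]):
    if hh[3]>=0 and 150<cv2.contourArea(c)<2500:
        (u,v),r=cv2.minEnclosingCircle(c);print(round(u),round(v),r,ray('wrist',u,v,z,M).round(4))
print(o['eef_pos'],z)
p0=np.array([.5543,-.130]) 
for zz in(.016,.038):print('pin',proj('wrist',[*p0,zz],M))
k=o['eef_pos'];T=R.from_rotvec(o['eef_rot']).as_matrix()
print('knob-based hole0',k+T[:,1]*.13, 'yaw cols',T.round(3))
E
```

```text
472 249 22.659547805786133 [ 0.5173 -0.1135  0.0562]
541 248 22.897729873657227 [ 0.5538 -0.1288  0.0562]
403 246 21.914705276489258 [ 0.481  -0.0961  0.0562]
280 166 12.349188804626465 [ 0.4357 -0.0255  0.0562]
68 55 15.11168098449707 [0.365  0.063  0.0562]
[ 0.43582299 -0.07781652  0.06841367] 0.056213668412286484
pin [500.16617966 225.81427557]
pin [520.87389164 237.60354074]
knob-based hole0 [ 0.55516052 -0.12937762  0.06848694] yaw cols [[ 0.397  0.918  0.001]
 [ 0.918 -0.397 -0.   ]
 [ 0.     0.001 -1.   ]]
```

View pics/w3.png

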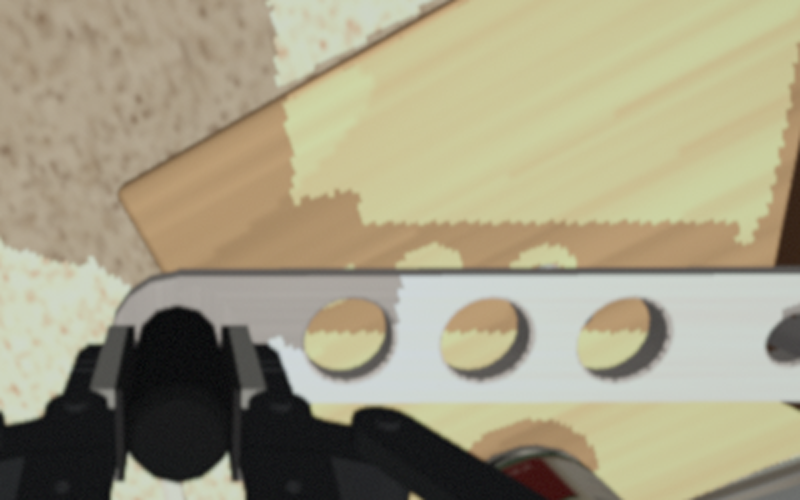

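The wrist view shows the nearest hole at about pixel (541,248) of the full image, which ray-casts to (0.554,−0.129). The pin is at (0.554,−0.130), so the fit is within 2 mm. Lowering in two stages.

{"api": "play_rows", "payload": {
  "targets": [
    [0, 0, 0, 0, 0, 0.3, 1],
    [0, 0, 0, 0, 0, 0.4, 1],
    [0, 0, 0, 0, 0, 0.4, 1],
    [0, 0, 0, 0, 0, 0.4, 1],
    [0, 0, 0, 0, 0, 0.3, 1],
    [0, 0, 0, 0, 0, 0.2, 1],
    [0, 0, 0, 0, 0, 0, 1],
    [0, 0, 0, 0, 0, 0, 1]
  ]
}}

```text
time_s: 5.97
eef_pos: [0.4357, -0.0778, 0.0481]
eef_rot: [-2.625, -1.725, 0.0]
wrist_force: [0.8, 0.4, -1.5]
gripper_width: 0.0226
finger_force: 49.2
```

{"api": "play_rows", "payload": {
  "targets": [
    [0, 0, 0, 0, 0, 0.3, 1],
    [0, 0, 0, 0, 0, 0.3, 1],
    [0, 0, 0, 0, 0, 0.3, 1],
    [0, 0, 0, 0, 0, 0.2, 1],
    [0, 0, 0, 0, 0, 0.1, 1],
    [0, 0, 0, 0, 0, 0, 1],
    [0, 0, 0, 0, 0, 0, 1]
  ]
}}

```text
time_s: 6.55
eef_pos: [0.436, -0.0779, 0.0363]
eef_rot: [2.625, 1.725, 0.0]
wrist_force: [0.4, 0.3, -1.3]
gripper_width: 0.0225
finger_force: 49.2
```

{"api": "play_rows", "payload": {
  "targets": [
    [0, 0, 0, 0, 0, 0.1, 1],
    [0, 0, 0, 0, 0, 0.05, 1],
    [0, 0, 0, 0, 0, 0, 1],
    [0, 0, 0, 0, 0, 0, 1]
  ]
}}

```text
time_s: 6.88
eef_pos: [0.4361, -0.078, 0.0362]
eef_rot: [2.625, 1.725, 0.0]
wrist_force: [-3.0, 1.3, 6.1]
gripper_width: 0.0223
finger_force: 50.0
```

```bash
python3 - <<'E'
from h import *
snap('scene','s4.png',(230,140,410,270),4)
E
```

```text
(no output)
```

View pics/s4.png

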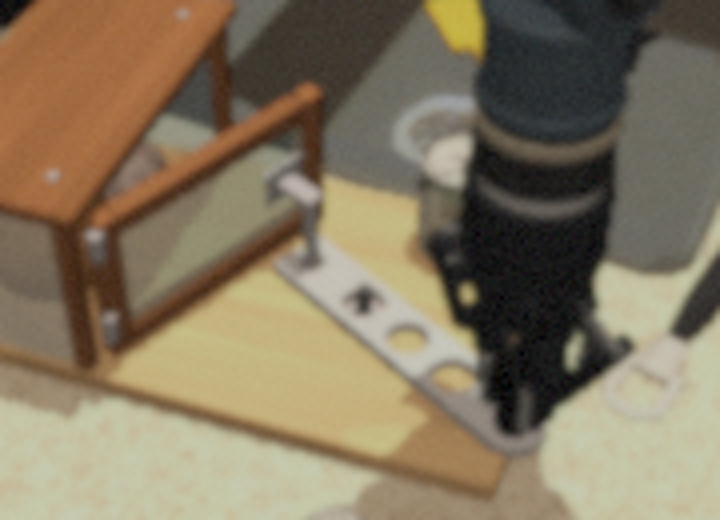

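The pin now stands in the hole nearest the window, at crop (362,300). The bar lies flat and the tin is in place. Releasing and retreating straight up.

{"api": "play_rows", "payload": {
  "targets": [
    [0, 0, 0, 0, 0, 0, -0.3],
    [0, 0, 0, 0, 0, 0, -1],
    [0, 0, 0, 0, 0, 0, -1],
    [0, 0, 0, 0, 0, 0, -1],
    [0, 0, 0, 0, 0, 0, -1],
    [0, 0, 0, 0, 0, 0, -1],
    [0, 0, 0, 0, 0, 0, -1],
    [0, 0, 0, 0, 0, 0, -1]
  ]
}}

```text
time_s: 7.6
eef_pos: [0.4359, -0.0779, 0.0347]
eef_rot: [-2.625, -1.725, 0.0]
wrist_force: [-1.0, 0.5, 0.2]
gripper_width: 0.0851
finger_force: 0.0
```

{"api": "play_rows", "payload": {
  "targets": [
    [0, 0, 0, 0, 0, -0.5, -1],
    [0, 0, 0, 0, 0, -1, -1],
    [0, 0, 0, 0, 0, -2, -1],
    [0, 0, 0, 0, 0, -2.5, -1],
    [0, 0, 0, 0, 0, -2.5, -1],
    [0, 0, 0, 0, 0, -2.5, -1],
    [0, 0, 0, 0, 0, -2, -1],
    [0, 0, 0, 0, 0, -1, -1],
    [0, 0, 0, 0, 0, 0, -1],
    [0, 0, 0, 0, 0, 0, -1]
  ]
}}

```text
time_s: 8.43
eef_pos: [0.4363, -0.078, 0.1752]
eef_rot: [2.625, 1.725, 0.001]
wrist_force: [-0.8, -0.0, -1.1]
gripper_width: 0.0854
finger_force: 0.0
```

```bash
python3 - <<'E'
from h import *
snap('wrist','w5.png')
E
```

```text
(no output)
```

View pics/w5.png

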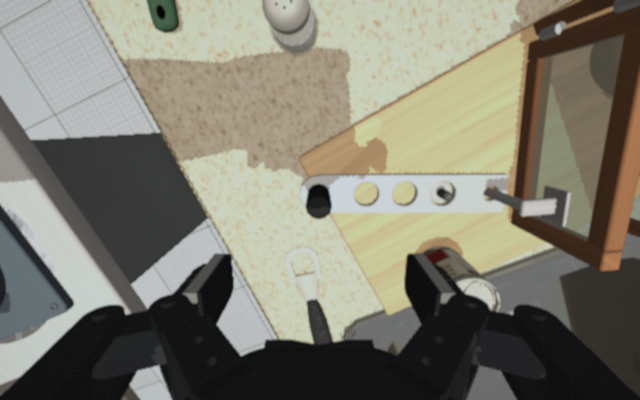

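The wrist view shows the pin in the hole nearest the window at about (442,192). The bar is flat, the tin is standing and the gripper is clear.

```bash
python3 -c "
from workcell import arm
print(arm.hand_in())"
```

```text
the job is handed in; nothing more can be done
None
```

The stay now lies flat with its window-side hole over the pin, the window is one hole wider, the tin was left standing in place, and the job was handed in at about 8.5 s; no verdict came back.

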